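Pack out a vial transport tray with spacers and a hand-held wedge

TASK

Three glass vials rattle loose in the yellow transport tray. Take up the gap between the last vial and the grey sloping stop: close the row up and stand blue spacer plates from the white rack upright on the channel floor, one at a time, until another would no longer fit down to the floor, then push the red wedge down between the last plate and the stop, slope against slope, until you feel the whole row is tight. Finish while still gripping the wedge and pressing it firmly but not brutally, vials and plates upright; unused plates stay in the rack, and the jar, bowl, amber vial and sharps bin are left alone.

Things in the scene. Friction and masses are not known exactly. Their poses are not given: they have to be found in the camera images.
- channel_end (a point): Middle of the foot of the yellow tray end wall (97 mm tall), on the channel floor 6 mm above the worktop, fixed. x runs along the channel from the end wall past the vials to the grey stop, y across, z up. Channel 46 mm wide between side walls 20 mm tall above its floor. The vial row stands against this wall and takes 129 mm along x when closed up.
- stop: Grey sloping stop, black knob on top, fixed in the channel. Origin: middle of the foot of its sloping face, on the channel floor; axes as channel_end. The face looks at the vials and leans away 1 in 4 (10 mm up it is 2.5 mm further to +x), 70 mm tall, 42 wide. Gap at the floor from the closed-up row to here: 14 to 36 mm, so one or two plates, then the wedge.
- end_wall: The yellow end wall against which the vial row is pressed; origin as channel_end.
- vial0_mid (a point): Centre, 58.5 mm above the foot, of the first (next to the end wall) of three equal loose clear glass vials with silver and blue caps, about 150 g, 43 mm diameter up to 97 mm high, narrower above, 117 mm tall in all; stands on the channel floor. Up to 1 mm of slack before and between vials; pushed low down they slide along the channel.
- vial1_mid (a point): Centre, 58.5 mm above the foot, of the middle of three equal loose clear glass vials with silver and blue caps, about 150 g, 43 mm diameter up to 97 mm high, narrower above, 117 mm tall in all; stands on the channel floor. Up to 1 mm of slack before and between vials; pushed low down they slide along the channel.
- vial2_mid (a point): Centre, 58.5 mm above the foot, of the last (next to the gap) of three equal loose clear glass vials with silver and blue caps, about 150 g, 43 mm diameter up to 97 mm high, narrower above, 117 mm tall in all; stands on the channel floor. Up to 1 mm of slack before and between vials; pushed low down they slide along the channel.
- rack: White fixed rack 167 x 60 mm, origin at its underside; x along the row of slots, floor 8 mm thick, ribs and walls up to 38 mm. Plates stand at x = -66, -30 and +6 mm, the wedge at x = +52 mm, all turned as the rack is. Once in the tray and tight, the wedge's foot hangs about 4 x (14 mm minus the floor gap left beside the plates) above the channel floor.
- plate0_mid (a point): Centre of a loose blue spacer plate, 49 mm above its foot; 45 g. Body 12 mm thick (x), 42 wide (y), 62 tall; on top a tab 12 thick, 34 wide (y), from 62 to 98 mm above the foot, pinched across the 34 mm with the fingertips kept above 62 mm. z up. Starts upright in a rack slot, foot 8 mm above the worktop. All three plates are equal; some may stay unused.
- plate1_mid (a point): Centre of a loose blue spacer plate, 49 mm above its foot; 45 g. Body 12 mm thick (x), 42 wide (y), 62 tall; on top a tab 12 thick, 34 wide (y), from 62 to 98 mm above the foot, pinched across the 34 mm with the fingertips kept above 62 mm. z up. Starts upright in a rack slot, foot 8 mm above the worktop. All three plates are equal; some may stay unused.
- plate2_mid (a point): Centre of a loose blue spacer plate, 49 mm above its foot; 45 g. Body 12 mm thick (x), 42 wide (y), 62 tall; on top a tab 12 thick, 34 wide (y), from 62 to 98 mm above the foot, pinched across the 34 mm with the fingertips kept above 62 mm. z up. Starts upright in a rack slot, foot 8 mm above the worktop. All three plates are equal; some may stay unused.
- wedge_mid (a point): Centre of the loose red wedge, 80 g, 54 mm above its foot, narrow end down; 42 mm wide (y), 108 tall. Upright face at x = -10 mm; sloping face (1 in 4, as the stop) at x = +4 at the foot, +22 at 72 mm up. Tab on top, 72 to 108 mm up, 12 thick in x, centred at x = 0, 38 wide in y. In the tray its +x is along channel_end x, sloping face on the stop's slope.
- pill_jar: Bystander: small jar, 48 mm diameter, 75 mm tall; origin at its underside.
- steel_bowl: Bystander: steel bowl, 110 mm diameter, 45 mm tall; origin at its underside.
- spare_vial: Bystander: amber glass vial, 43 mm diameter, 86 mm tall; origin at its underside.
- sharps_bin: Bystander: yellow sharps bin with red lid, 152 mm diameter, 182 mm tall; origin at its underside.
Things that resemble listed ones, but are neither listed nor needed, are in the scene too. Of the things that look like the part that bears wedge_mid, the smallest one is meant.

How it is judged:
By the outcome, as a careful person would: the job done as asked, in the order asked, and still so for the second after the job is handed in, while the arm keeps its last pose, push and grip.
It also fails if it takes over 69 s, if anything falls off the work surface, if the arm or the gripper's body presses on something with over 40 N, if the wrist force passes 120 N, or if a joint passes its speed limit or range.

ROBOT

A 6-joint arm with a two-finger parallel gripper is mounted at the origin on the work surface. World frame = base frame: x ahead of the robot, y to its left, z up, the work surface at z = 0. Lengths are in m, angles in rad, forces in N, time in s.
With the tool pointing down it reaches from about 0.375 to 0.825 m from the base axis. Payload 5.5 kg.
Tool frame: the origin (TCP) lies midway between the tips of the shut fingers; the grasp point (between the pads) lies 19 mm behind it; z points along the fingers, y is the line along which they close (so a half turn about z gives the same grasp; the last joint's range is limited). The gripper opens to 85 mm and grips with 20 to 120 N. Pads are 22 mm wide; open, the fingers measure 114 mm over their backs; the gripper's body (76 mm by 85 mm) begins 54 mm behind the grasp point. The pads swing forward as they close: fully open they stand 13 mm farther back than shut.
Start: joints at [-1.185, 0.314, -0.047, 1.21, 0, 1.571], TCP at [0.226, -0.556, 0.231] pointing down, gripper open.
Joint ranges: [-2.67, 2.67], [-0.69, 1.73], [-1.03, 1.25], [-2.08, 2.16], [-1.42, 1.45], [-3.14, 3.14]. Speed limits (rad/s): [2.39, 2.39, 3.01, 3.14, 3.14, 3.14].

INTERFACE

Orientations are given as a 3x3 rotation matrix whose columns are the frame's x, y, z axes.
In Python, from station import arm, vision gives the robot as it stands.
- The arm moves only by the shell command python3 -m jog 'ROWS' [OPENING] [FORCE]. ROWS is JSON, one flat list of numbers, 6 for each row, row after row: the shift along the tool's x, y, z each as a share of 0.04 m, from -1 to 1, then the turn, a rotation vector about the tool's x, y, z each as a share of 8 degrees, from -1 to 1. In form: [tx, ty, tz, rx, ry, rz, tx, ty, tz, rx, ry, rz, ...]. A call has exactly 10 rows; each row shifts and turns the commanded pose from where the row before left it, along the tool's axes as they then stand; what a row does not reach is not made up. A row lasts 1/10 s, in which the tool goes at most 50 mm and 8.59 degrees, less where a joint would pass 70% of its speed; a pose out of reach is approached as far as the arm can. A call with a number of a shift or a turn outside -1 to 1 is refused whole. A call with a gripper value outside its range is refused whole. OPENING is the closure, from -1 (fully open) to 1 (shut), set as the call begins (- or left out, the last holds). The fingers move at their own pace and stop on an object; FORCE is the grip in N (left out, the last holds). Time passes only in rows, so rows that do not move let the fingers close, or fill a call up. It gives the time, the measured TCP pose, the force, the opening and the grip force at its end, in the units of the state.
- arm.sense(): the state, without advancing time (a new reading comes with each control period).
- vision.capture(name): name is "side" or "top" or "wrist"; returns a dict with "image" (384x512x3 uint8, red, green, blue), "mtx" (3x3 intrinsics, pixels), "extrinsics" (4x4, takes a point from camera to world coordinates). Camera axes: x right, y up, looking along -z (the intrinsics and any distortion apply to the point x, -y, -z); pixel columns grow to the right and rows downward; lengths in m; the calibration is good to about 2 mm. A picture is of the moment at which its call begins. There is no depth.
- arm.hand_in(): hands the job in; it is judged then, once.
The state is a dict: "time": time; "qpos": joint angles; "joint_velocities": joint speeds; "effort": joint torques, N m; "tcp_pos": TCP position; "ee_rot": TCP orientation; "wrist_force": force on the tool from outside, world axes, zero at the start; "moment": the same for the moment, N m; "opening": opening from 0.0 (shut) to 1.0 (fully open); "finger_force": force on a finger pad.
Only numpy, scipy, OpenCV 4.12 (cv2) and the standard library are available. Lean on these libraries where they do the work, as an engineer would, in place of code of your own. Each camera call takes 0.05 s, during which the arm holds its last target. There are 200 camera calls.

## Working session

There is one attempt and no reset: what is moved stays moved. The work goes in short steps, Python scripts to look and compute and a shell command to move; the robot and the scene stay as the last step left them, time stands still between calls to the robot, and variables do not carry over. Pictures are saved under pics/ and viewed, at most 10 in all, crops included, and the job is handed in when it is done.

```bash
ls; mkdir -p pics
python3 - <<'E'
from station import arm, vision
import cv2, numpy as np, pickle
s=arm.sense()
print(s)
d={}
for n in ("side","top"):
    c=vision.capture(n); d[n]=c
    cv2.imwrite(f"pics/{n}0.png",cv2.resize(c["image"][:,:,::-1],(800,600),interpolation=cv2.INTER_CUBIC))
    print(n,c["mtx"].tolist(),np.round(c["extrinsics"],4).tolist(),[k for k in c])
pickle.dump(d,open("cams0.pkl","wb"))
E
```

```text
pics
{'time': 0.0, 'qpos': array([-1.18499956e+00,  3.14233568e-01, -4.80717417e-02,  1.21019455e+00,
       -3.13278747e-06,  1.57080498e+00]), 'joint_velocities': array([ 0.00083469,  0.00020773,  0.00132085,  0.00018222, -0.00051008,
        0.00162217]), 'effort': array([ 2.45753188e-03, -5.39595973e+01,  3.39746368e+01,  1.91722327e-02,
        3.12414240e-04, -6.71073863e-06]), 'tcp_pos': array([ 0.22556174, -0.55536848,  0.23043326]), 'ee_rot': array([[ 9.26502159e-01,  3.76288898e-01, -6.43937956e-04],
       [ 3.76289449e-01, -9.26500817e-01,  1.57714333e-03],
       [-3.14751547e-06, -1.70353376e-03, -9.99998549e-01]]), 'wrist_force': array([-0.4360524 , -0.0608428 , -0.21862415]), 'moment': array([ 0.00275634,  0.00322791, -0.02973716]), 'finger_force': 0.0, 'opening': 1.0017234233108492}
side [[446.3261632066251, 0.0, 252.88567106955142], [0.0, 446.3261632066251, 196.23848581199718], [0.0, 0.0, 1.0]] [[-0.9081, 0.3134, -0.2778, 0.2289], [-0.4186, -0.6992, 0.5795, 0.7051], [-0.0126, 0.6425, 0.7661, 1.0423], [0.0, 0.0, 0.0, 1.0]] ['image', 'mtx', 'extrinsics']
top [[466.8089107737499, 0.0, 255.83993422663494], [0.0, 466.8089107737499, 187.95455573011762], [0.0, 0.0, 1.0]] [[-0.0195, 0.9952, -0.0958, 0.4751], [-0.9997, -0.018, 0.0168, -0.0095], [0.015, 0.0961, 0.9953, 1.4364], [0.0, 0.0, 0.0, 1.0]] ['image', 'mtx', 'extrinsics']
```

View pics/side0.png

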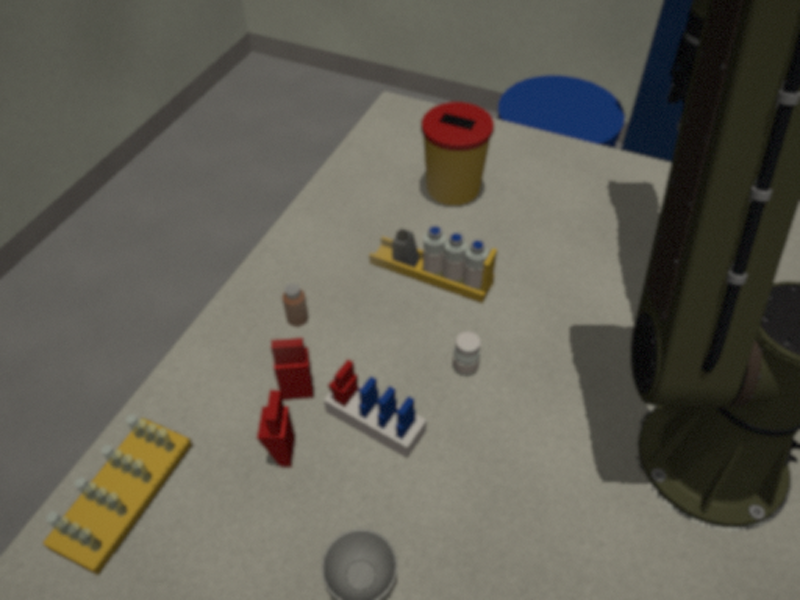

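View pics/top0.png

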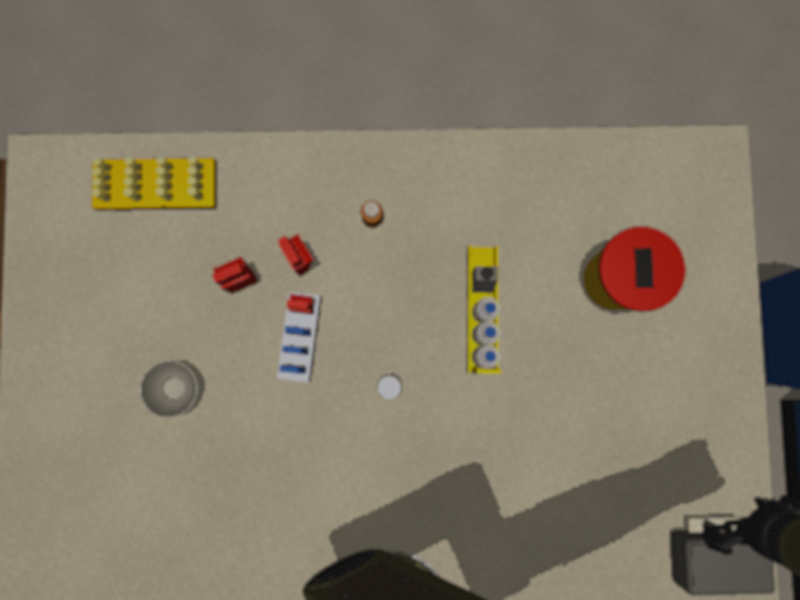

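Top view: the tray runs along image-vertical at (484,250–373), with the end wall at the bottom and the stop at the top. The rack is at (300,338). Red candidates are (300,303) in the rack slot, and (296,253) and (235,274), which stand loose and look larger. The rack one fits, as it is the smallest and sits in the wedge slot. I'll confirm in an enlarged crop.

```bash
cat > h.py <<'E'
import numpy as np, cv2, pickle
def ray(c,u,v):
    K=c["mtx"];E=c["extrinsics"]
    d=E[:3,:3]@np.array([(u-K[0,2])/K[0,0],-(v-K[1,2])/K[1,1],-1]); return E[:3,3],d
def at(c,u,v,z):
    o,d=ray(c,u,v); return o+d*(z-o[2])/d[2]
def proj(c,p):
    E=c["extrinsics"];q=E[:3,:3].T@(np.array(p)-E[:3,3]);K=c["mtx"]
    return K[0,2]+K[0,0]*q[0]/-q[2],K[1,2]+K[1,1]*q[1]/q[2]
def tri(obs):
    A=np.zeros((3,3));b=np.zeros(3)
    for c,u,v in obs:
        o,d=ray(c,u,v);d=d/np.linalg.norm(d);M=np.eye(3)-np.outer(d,d);A+=M;b+=M@o
    return np.linalg.solve(A,b)
def crop(c,x,y,w,h,s):
    return cv2.resize(c["image"][y:y+h,x:x+w,::-1],(w*s,h*s),interpolation=cv2.INTER_CUBIC)
E
python3 - <<'E'
from h import *
d=pickle.load(open("cams0.pkl","rb"))
a=crop(d["top"],290,150,48,98,6); b=crop(d["top"],170,148,48,98,6)
cv2.imwrite("pics/topcrop.png",np.hstack([a,b]))
E
```

```text
(no output)
```

View pics/topcrop.png

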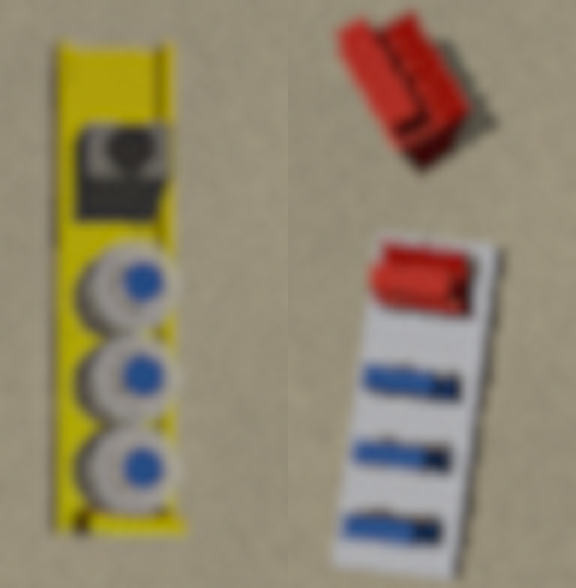

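The crop shows the rack wedge at (415,280), clearly smaller than the loose one at (405,90), so it is confirmed. Vial caps are at (143,282/376/468), and the plate tabs are left of centre in the rack, as expected from parallax.

Run:
```python
from h import *
np.set_printoptions(precision=4,suppress=True)
c=pickle.load(open("cams0.pkl","rb"))["top"]
f=lambda x,y,z,u0,v0:at(c,u0+(x+.5)/6-.5,v0+(y+.5)/6-.5,z)
T=lambda x,y,z:f(x,y,z,290,150)
R=lambda x,y,z:f(x-288,y,z,170,148)
for p in [(143,282),(143,376),(143,468)]: print("vial",T(*p,.123))
for p in [(60,45),(55,530),(172,45),(172,180)]: print("tray rim",T(*p,.026))
print("endwall top",T(80,518,.103),T(185,528,.103)); print("stop foot edge",T(78,220,.006),T(155,220,.006)); print("knob",T(130,148,.09))
rc=[R(*p,.038) for p in [(382,242),(502,245),(333,570),(455,578)]]
print("rack",rc,np.mean(rc,0),np.linalg.norm(rc[0]-rc[1]),np.linalg.norm(rc[0]-rc[2]))
for p in [(398,381),(388,455),(378,527)]: print("plate",R(*p,.106))
print("wedge",R(413,280,.116))
```

```text
vial [ 0.5741 -0.194   0.123 ]
vial [ 0.5299 -0.1926  0.123 ]
vial [ 0.4868 -0.1913  0.123 ]
tray rim [ 0.7034 -0.169   0.026 ]
tray rim [ 0.4576 -0.1595  0.026 ]
tray rim [ 0.7024 -0.2263  0.026 ]
tray rim [ 0.6331 -0.224   0.026 ]
endwall top [ 0.4639 -0.1634  0.103 ] [ 0.4583 -0.2131  0.103 ]
stop foot edge [ 0.6155 -0.178   0.006 ] [ 0.6148 -0.2176  0.006 ]
knob [ 0.6419 -0.1944  0.09  ]
rack [array([0.6137, 0.1788, 0.038 ]), array([0.6111, 0.1189, 0.038 ]), array([0.4511, 0.2038, 0.038 ]), array([0.4459, 0.1436, 0.038 ])] [0.5304 0.1613 0.038 ] 0.06000396798306563 0.164539801645368
plate [0.5406 0.1624 0.106 ]
plate [0.5057 0.1673 0.106 ]
plate [0.4719 0.1722 0.106 ]
wedge [0.5877 0.1538 0.116 ]
```

```bash
cat > plan.py <<'E'
import numpy as np, sys
from scipy.spatial.transform import Rotation as Ro
from station import arm
def yawR(deg): # tool down, tool y at yaw 90+deg, tool x = -world x turned by deg
    a=np.radians(deg);c,s=np.cos(a),np.sin(a)
    return np.array([[-c,-s,0],[-s,c,0],[0,0,-1.]])
def plan(p1,deg,n,p0=None,R0=None):
    s=arm.sense(); R=s["ee_rot"] if R0 is None else R0; p=s["tcp_pos"] if p0 is None else np.array(p0)
    Rt=yawR(deg); rv=Ro.from_matrix(R.T@Rt).as_rotvec(); dR=Ro.from_rotvec(rv/n).as_matrix(); st=(np.array(p1)-p)/n
    for i in range(n):
        r=np.r_[R.T@st/.04, np.degrees(rv/n)/8]; R=R@dR
        print(",".join("%g"%x for x in np.round(r,3)+0.),end=",\n" )
    print("max")
if __name__=="__main__":
    a=[float(x) for x in sys.argv[1:]]; plan(a[:3],a[3],int(a[4]))
E
python3 plan.py .53 -.19 .27 -2 20
```

```text
0.524,-0.28,-0.049,0,-0.001,-0.974,
0.558,-0.206,-0.049,0,-0.001,-0.974,
0.58,-0.129,-0.049,0,-0.001,-0.974,
0.593,-0.049,-0.049,0,-0.001,-0.974,
0.594,0.032,-0.049,0,-0.001,-0.974,
0.584,0.112,-0.049,0,-0.001,-0.974,
0.563,0.19,-0.049,0,-0.001,-0.974,
0.532,0.265,-0.049,0,-0.001,-0.974,
0.491,0.335,-0.049,0,-0.001,-0.974,
0.441,0.398,-0.049,0,-0.001,-0.974,
0.383,0.454,-0.049,0,-0.001,-0.974,
0.318,0.502,-0.049,0,-0.001,-0.974,
0.247,0.541,-0.05,0,-0.001,-0.974,
0.172,0.569,-0.05,0,-0.001,-0.974,
0.093,0.587,-0.05,0,-0.001,-0.974,
0.012,0.594,-0.05,0,-0.001,-0.974,
-0.068,0.591,-0.049,0,-0.001,-0.974,
-0.148,0.576,-0.049,0,-0.001,-0.974,
-0.225,0.55,-0.049,0,-0.001,-0.974,
-0.297,0.515,-0.049,0,-0.001,-0.974,
max
```

```bash
python3 -m jog '[0.52,-0.28,-0.05,0,0,-0.97, 0.56,-0.21,-0.05,0,0,-0.97, 0.58,-0.13,-0.05,0,0,-0.97, 0.59,-0.05,-0.05,0,0,-0.97, 0.59,0.03,-0.05,0,0,-0.97, 0.58,0.11,-0.05,0,0,-0.97, 0.56,0.19,-0.05,0,0,-0.97, 0.53,0.26,-0.05,0,0,-0.97, 0.49,0.33,-0.05,0,0,-0.97, 0.44,0.4,-0.05,0,0,-0.97]' -1 20
python3 -m jog '[0.38,0.45,-0.05,0,0,-0.97, 0.32,0.5,-0.05,0,0,-0.97, 0.25,0.54,-0.05,0,0,-0.97, 0.17,0.57,-0.05,0,0,-0.97, 0.09,0.59,-0.05,0,0,-0.97, 0.01,0.59,-0.05,0,0,-0.97, -0.07,0.59,-0.05,0,0,-0.97, -0.15,0.58,-0.05,0,0,-0.97, -0.22,0.55,-0.05,0,0,-0.97, -0.3,0.51,-0.05,0,0,-0.97]'
python3 - <<'E'
from h import *
from station import vision
c=vision.capture("wrist");pickle.dump(c,open("w1.pkl","wb"))
cv2.imwrite("pics/w1.png",crop(c,0,0,512,384,1)); cv2.imwrite("pics/w1b.png",cv2.resize(c["image"][:,:,::-1],(800,600)))
np.set_printoptions(precision=4,suppress=True);print(c["mtx"],c["extrinsics"])
E
```

```text
time: 1.1
tcp_pos: [0.3778, -0.3729, 0.251]
ee_rot: [[-0.174, 0.985, -0.001], [0.985, 0.174, 0.001], [0.001, -0.0, -1.0]]
wrist_force: [-0.3, 0.4, -0.1]
opening: 1.001
finger_force: 0.0
time: 2.1
tcp_pos: [0.5315, -0.192, 0.271]
ee_rot: [[-0.999, 0.041, -0.001], [0.041, 0.999, 0.0], [0.001, 0.0, -1.0]]
wrist_force: [-0.1, -0.4, -0.1]
opening: 1.002
finger_force: 0.0
[[267.8479   0.     257.8132]
 [  0.     267.8479 193.5392]
 [  0.       0.       1.    ]] [[ 0.0415 -0.9552 -0.2929  0.4562]
 [ 0.9991  0.0396  0.0125 -0.1891]
 [-0.0003 -0.2932  0.9561  0.4143]
 [ 0.      0.      0.      1.    ]]
```

View pics/w1b.png

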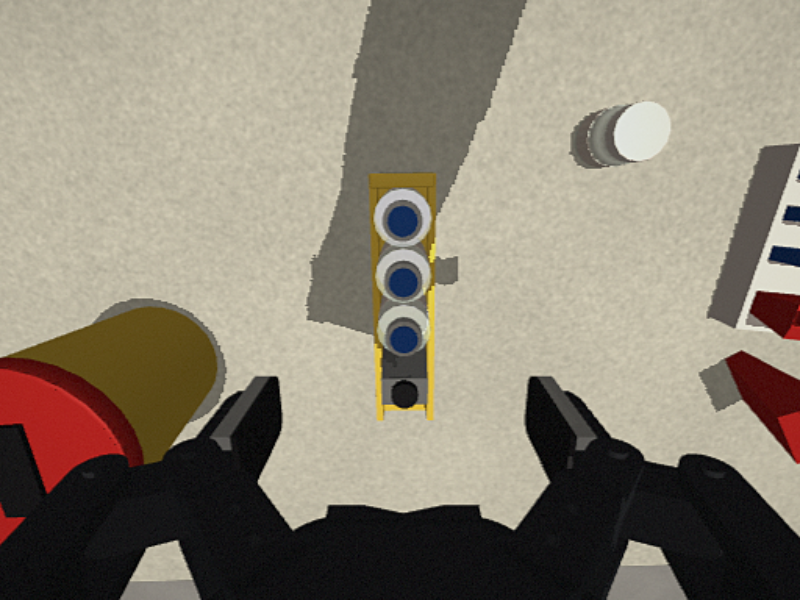

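The row is seen end-on: caps at (403,220/281/338), stop knob at (404,393), with the gap hidden behind vial 2. I'll move the camera directly over the gap.

```bash
python3 -m jog '[-0.6,0,0.4,0,0,0, -0.7,0,0.6,0,0,0, -0.7,0,0.7,0,0,0, -0.7,0,0.7,0,0,0, -0.7,0,0.6,0,0,0, -0.1,0,0,0,0,0, 0,0,0,0,0,0, 0,0,0,0,0,0, 0,0,0,0,0,0, 0,0,0,0,0,0]'
python3 - <<'E'
from h import *
from station import vision
c=vision.capture("wrist");pickle.dump(c,open("w2.pkl","wb"))
cv2.imwrite("pics/w2.png",crop(c,170,0,170,150,4)[:, :])
np.set_printoptions(precision=4,suppress=True);print(c["extrinsics"])
for p in [(.595,-.19,.006),(.615,-.19,.006),(.574,-.192,.123),(.4653,-.19,.103)]: print(p,proj(c,p))
E
```

```text
time: 3.15
tcp_pos: [0.671, -0.1998, 0.1529]
ee_rot: [[-0.999, 0.047, 0.002], [0.047, 0.999, -0.001], [-0.002, -0.0, -1.0]]
wrist_force: [-0.4, -0.1, 1.1]
opening: 0.999
finger_force: 0.0
[[ 0.0476 -0.9542 -0.2954  0.5953]
 [ 0.9989  0.0451  0.0151 -0.1964]
 [-0.001  -0.2957  0.9553  0.2961]
 [ 0.      0.      0.      1.    ]]
(0.595, -0.19, 0.006) (np.float64(264.2675233829154), np.float64(109.97384711841481))
(0.615, -0.19, 0.006) (np.float64(265.03405970135975), np.float64(129.79193622119317))
(0.574, -0.192, 0.123) (np.float64(263.7992706797401), np.float64(72.67296245395285))
(0.4653, -0.19, 0.103) (np.float64(258.5454859894834), np.float64(-139.47713284357218))
```

View pics/w2.png

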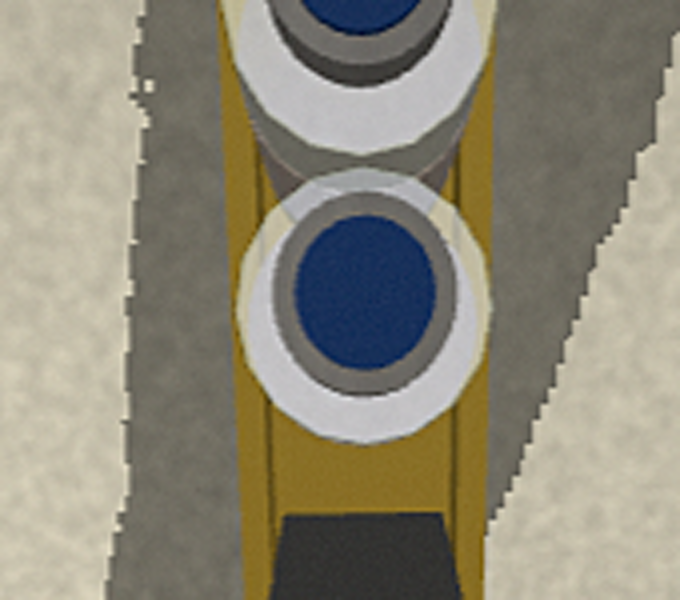

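The picture shows vial 2's cap at (365,292), the vial's front edge at row 443, and the stop foot edge at row 514 (cols 284–442).

Run:
```python
from h import *
np.set_printoptions(precision=4,suppress=True)
c=pickle.load(open("w2.pkl","rb"))
f=lambda x,y,z:at(c,170+(x+.5)/4-.5,(y+.5)/4-.5,z)
v2=f(365,292,.123);s=(f(284,514,.006)+f(442,512,.006))/2
print("cap2",v2,"front edge top",f(365,443,.103),"foot",f(365,443,.006),"body sides",f(237,305,.103),f(492,305,.103))
print("cap1 bottom edge",f(360,37,.123),"cap2 bottom edge",f(365,370,.123), "body1 front",f(362,155,.103))
print("stop",s,f(284,514,.006),f(442,512,.006))
print("rims inner L/R",f(272,514,.026),f(455,514,.026),"outer",f(242,514,.026),f(487,514,.026),"far",f(222,40,.026),f(495,40,.026))
w=pickle.load(open("w1.pkl","rb")); g=lambda x,y,z:at(w,x*.64,y*.64,z)
for y in (220,281,338): print("w1 cap",g(403,y,.123))
print("w1 end wall top",g(402,174,.103),g(402,187,.103))
```

```text
cap2 [ 0.5739 -0.1937  0.123 ] front edge top [ 0.5953 -0.1945  0.103 ] foot [ 0.5952 -0.1935  0.006 ] body sides [ 0.5724 -0.2147  0.103 ] [ 0.5744 -0.1724  0.103 ]
cap1 bottom edge [ 0.5412 -0.193   0.123 ] cap2 bottom edge [ 0.5847 -0.1942  0.123 ] body1 front [ 0.5513 -0.193   0.103 ]
stop [ 0.6128 -0.1948  0.006 ] [ 0.6121 -0.2156  0.006 ] [ 0.6135 -0.174   0.006 ]
rims inner L/R [ 0.6108 -0.2172  0.026 ] [ 0.6129 -0.1724  0.026 ] outer [ 0.6104 -0.2246  0.026 ] [ 0.6133 -0.1646  0.026 ] far [ 0.5101 -0.2211  0.026 ] [ 0.5129 -0.1618  0.026 ]
w1 cap [ 0.4863 -0.1904  0.123 ]
w1 cap [ 0.5294 -0.1922  0.123 ]
w1 cap [ 0.5732 -0.194   0.123 ]
w1 end wall top [ 0.4561 -0.1898  0.103 ] [ 0.465  -0.1902  0.103 ]
```

Gap is 17.5 mm now and about 19 mm when closed, so one plate and then the wedge. Next I'll look over the rack above the end plate.

```bash
python3 plan.py .469 .172 .19 -8.5 10
```

```text
0.548,0.904,-0.095,0,0.001,0.072,
0.558,0.899,-0.094,0,0.001,0.072,
0.567,0.893,-0.094,0,0.001,0.072,
0.576,0.887,-0.094,0,0.001,0.072,
0.585,0.882,-0.094,0,0.001,0.072,
0.593,0.876,-0.094,0,0.001,0.072,
0.602,0.87,-0.094,0,0.001,0.072,
0.611,0.863,-0.094,0,0.001,0.072,
0.62,0.857,-0.093,0,0.001,0.072,
0.628,0.851,-0.093,0,0.001,0.072,
max
```

```bash
python3 -m jog '[0.55,0.9,-0.2,0,0,0.07, 0.56,0.9,-0.2,0,0,0.07, 0.57,0.89,-0.2,0,0,0.07, 0.58,0.89,-0.1,0,0,0.07, 0.58,0.88,-0.1,0,0,0.07, 0.59,0.88,-0.05,0,0,0.07, 0.6,0.87,-0.05,0,0,0.07, 0.61,0.86,-0.04,0,0,0.07, 0.62,0.86,0,0,0,0.07, 0.63,0.85,0,0,0,0.09]'
python3 -m jog '[0,0,0,0,0,0, 0,0,0,0,0,0, 0,0,0,0,0,0, 0,0,0,0,0,0, 0,0,0,0,0,0, 0,0,0,0,0,0, 0,0,0,0,0,0, 0,0,0,0,0,0, 0,0,0,0,0,0, 0,0,0,0,0,0]'
python3 - <<'E'
from h import *
from station import vision,arm
c=vision.capture("wrist");pickle.dump(c,open("w3.pkl","wb"))
cv2.imwrite("pics/w3.png",crop(c,130,50,260,200,3))
np.set_printoptions(precision=4,suppress=True);print(c["extrinsics"],arm.sense()["tcp_pos"],np.degrees(arm.sense()["qpos"]))
E
```

```text
time: 4.2
tcp_pos: [0.4674, 0.173, 0.1899]
ee_rot: [[-0.989, 0.148, 0.002], [0.148, 0.989, 0.001], [-0.002, 0.001, -1.0]]
wrist_force: [1.1, 0.9, -0.6]
opening: 1.0
finger_force: 0.0
time: 5.2
tcp_pos: [0.4683, 0.1718, 0.1889]
ee_rot: [[-0.989, 0.147, -0.0], [0.147, 0.989, 0.0], [0.0, 0.0, -1.0]]
wrist_force: [0.5, 0.5, 1.1]
opening: 1.002
finger_force: 0.0
[[ 0.1471 -0.9454 -0.2907  0.3936]
 [ 0.9891  0.1405  0.0438  0.1826]
 [-0.0005 -0.294   0.9558  0.3322]
 [ 0.      0.      0.      1.    ]] [0.4683 0.1718 0.1889] [ 20.1497   8.4142 -20.5046  61.0805   0.0004  28.603 ]
```

View pics/w3.png

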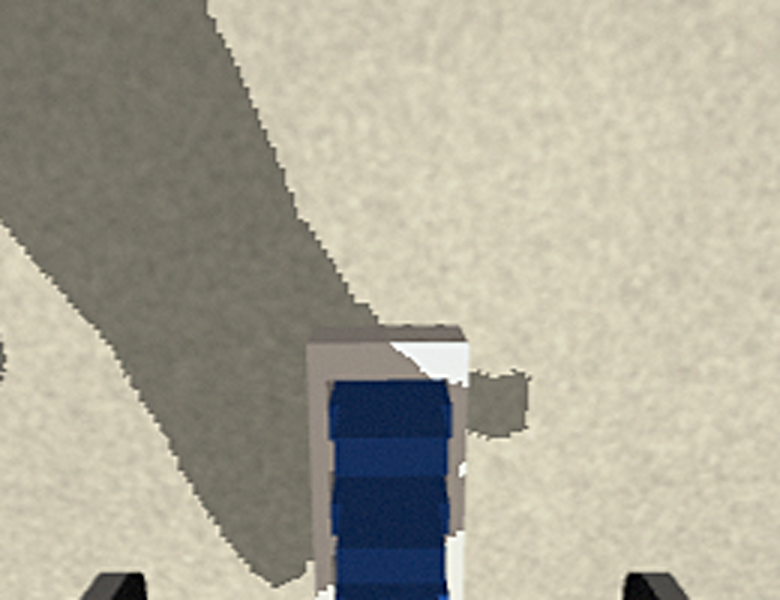

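The plate 0 tab's top face is at rows 438–475, cols 334–448. Rack near corners are at (307,345) and (468,342).

Run:
```python
from h import *
np.set_printoptions(precision=4,suppress=True)
c=pickle.load(open("w3.pkl","rb"))
f=lambda x,y,z:at(c,130+(x+.5)/3-.5,50+(y+.5)/3-.5,z)
print("plate0",f(391,457,.106),f(391,438,.106),f(391,475,.106),f(334,457,.106),f(448,457,.106))
print("plate1 near edge",f(391,548,.106))
a,b=f(307,345,.038),f(468,342,.038); print("rack",a,b,np.degrees(np.arctan2(*(b-a)[:2])),(a+b)/2)
```

```text
plate0 [0.4705 0.173  0.106 ] [0.4646 0.1739 0.106 ] [0.4761 0.1722 0.106 ] [0.468  0.1562 0.106 ] [0.473  0.1898 0.106 ]
plate1 near edge [0.4998 0.1687 0.106 ]
rack [0.4456 0.1457 0.038 ] [0.4533 0.2048 0.038 ] 7.374663789926964 [0.4495 0.1753 0.038 ]
```

```bash
python3 -m jog '[-0.05,0.04,0.4,0,0,0, 0,0,0.5,0,0,0, 0,0,0.5,0,0,0, 0,0,0.5,0,0,0, 0,0,0.4,0,0,0, 0,0,0.3,0,0,0, 0,0,0.17,0,0,0, 0,0,0.1,0,0,0, 0,0,0,0,0,0, 0,0,0,0,0,0]'
python3 -m jog '[0,0,0,0,0,0, 0,0,0,0,0,0, 0,0,0,0,0,0, 0,0,0,0,0,0, 0,0,0,0,0,0, 0,0,0,0,0,0, 0,0,0,0,0,0, 0,0,0,0,0,0, 0,0,0,0,0,0, 0,0,0,0,0,0]' 1 40
```

```text
time: 6.25
tcp_pos: [0.471, 0.1733, 0.0747]
ee_rot: [[-0.989, 0.147, 0.001], [0.147, 0.989, 0.0], [-0.001, 0.0, -1.0]]
wrist_force: [-0.2, 0.1, 0.1]
opening: 1.003
finger_force: 0.0
time: 7.25
tcp_pos: [0.4708, 0.1732, 0.0745]
ee_rot: [[-0.989, 0.147, 0.001], [0.147, 0.989, 0.0], [-0.001, 0.0, -1.0]]
wrist_force: [-0.1, 0.7, 6.1]
opening: 0.389
finger_force: 40.3
```

```bash
python3 -m jog '[0,0,-0.2,0,0,0, 0,0,-0.3,0,0,0, 0,0,-0.4,0,0,0, 0,0,-0.5,0,0,0, 0,0,-0.5,0,0,0, 0,0,-0.5,0,0,0, 0,0,-0.5,0,0,0, 0,0,-0.4,0,0,0, 0,0,-0.1,0,0,0, 0,0,0,0,0,0]'
python3 plan.py .604 -.1945 .205 -2 12
```

```text
time: 8.25
tcp_pos: [0.4709, 0.1732, 0.2109]
ee_rot: [[-0.989, 0.147, 0.001], [0.147, 0.989, 0.001], [-0.001, 0.001, -1.0]]
wrist_force: [-0.6, -0.5, 0.5]
opening: 0.389
finger_force: 39.9
-0.387,-0.717,0.012,0,0.001,-0.067,
-0.38,-0.721,0.012,0,0.001,-0.067,
-0.373,-0.724,0.012,0,0.001,-0.067,
-0.367,-0.728,0.012,0,0.001,-0.067,
-0.36,-0.731,0.012,0,0.001,-0.067,
-0.353,-0.734,0.012,0,0.001,-0.067,
-0.346,-0.738,0.012,0,0.001,-0.067,
-0.339,-0.741,0.012,0,0.001,-0.067,
-0.332,-0.744,0.012,0,0.001,-0.067,
-0.325,-0.747,0.012,0,0.001,-0.067,
-0.318,-0.75,0.012,0,0.001,-0.067,
-0.311,-0.753,0.012,0,0.001,-0.067,
max
```

```bash
python3 -m jog '[-0.39,-0.72,0.01,0,0,-0.07, -0.38,-0.72,0.01,0,0,-0.07, -0.37,-0.72,0.01,0,0,-0.07, -0.37,-0.73,0.01,0,0,-0.07, -0.36,-0.73,0.01,0,0,-0.07, -0.35,-0.73,0.01,0,0,-0.07, -0.35,-0.74,0.01,0,0,-0.07, -0.34,-0.74,0.01,0,0,-0.07, -0.33,-0.74,0.01,0,0,-0.07, -0.32,-0.75,0.01,0,0,-0.07]'
python3 -m jog '[-0.32,-0.75,0.01,0,0,-0.07, -0.31,-0.75,0.01,0,0,-0.04, 0,0,0,0,0,0, 0,0,0,0,0,0, 0,0,0,0,0,0, 0,0,0,0,0,0, 0,0,0,0,0,0, 0,0,0,0,0,0, 0,0,0,0,0,0, 0,0,0,0,0,0]'
python3 - <<'E'
from h import *
from station import vision,arm
c=vision.capture("wrist");pickle.dump(c,open("w4.pkl","wb"))
cv2.imwrite("pics/w4.png",crop(c,180,110,150,150,4))
s=arm.sense();np.set_printoptions(precision=4,suppress=True);print(s["tcp_pos"],s["ee_rot"])
for p in [(.604,-.2115,.238),(.604,-.2155,.14),(.6128,-.1945,.006)]: print(p,np.round(proj(c,p),1))
E
```

```text
time: 9.25
tcp_pos: [0.5814, -0.1341, 0.2047]
ee_rot: [[-0.999, 0.049, -0.002], [0.049, 0.999, 0.001], [0.002, 0.0, -1.0]]
wrist_force: [0.7, 0.6, 0.4]
opening: 0.391
finger_force: 39.9
time: 10.25
tcp_pos: [0.6044, -0.1939, 0.2054]
ee_rot: [[-0.999, 0.034, 0.0], [0.034, 0.999, -0.0], [-0.0, -0.0, -1.0]]
wrist_force: [-0.6, 0.5, -0.6]
opening: 0.389
finger_force: 40.1
[ 0.6044 -0.1939  0.2054] [[-0.9994  0.0343  0.0001]
 [ 0.0343  0.9994 -0.0001]
 [-0.0001 -0.     -1.    ]]
(0.604, -0.2115, 0.238) [221.6 276.7]
(0.604, -0.2155, 0.14) [232.1 206.9]
(0.6128, -0.1945, 0.006) [257.9 177.9]
```

View pics/w4.png

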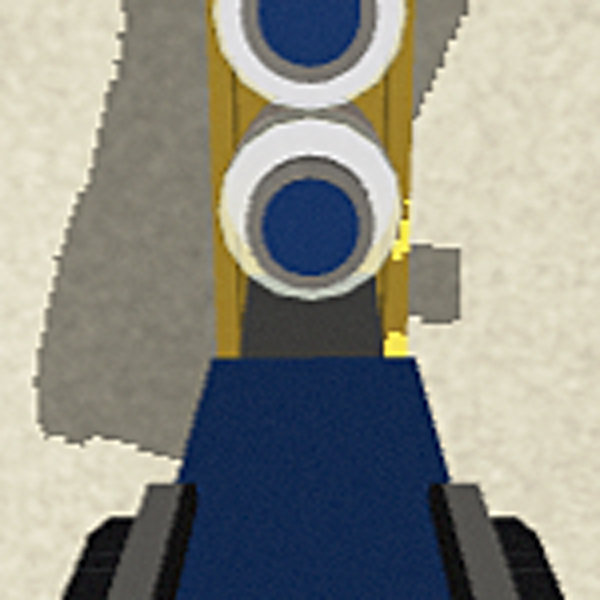

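The plate hangs straight: bottom near edge at row 357, cols 211–416. I'll check its position.

Run:
```python
from h import *
np.set_printoptions(precision=4,suppress=True)
c=pickle.load(open("w4.pkl","rb"))
f=lambda x,y,z:at(c,180+(x+.5)/4-.5,110+(y+.5)/4-.5,z)
a,b=f(211,357.5,.139),f(416,357.5,.139);print(a,b,np.linalg.norm(a-b)); print("cap2",f(310,227,.123),"stop face edges at vial row",f(245,300,.06),f(378,300,.06))
```

```text
[ 0.5974 -0.215   0.139 ] [ 0.5989 -0.1728  0.139 ] 0.04225253072753233
cap2 [ 0.574  -0.1938  0.123 ] stop face edges at vial row [ 0.6067 -0.2133  0.06  ] [ 0.6079 -0.1762  0.06  ]
```

```bash
python3 -m jog '[0,0,0.3,0,0,0, 0,0,0.4,0,0,0, 0,0,0.5,0,0,0, 0,0,0.5,0,0,0, 0,0,0.4,0,0,0, 0,0,0.4,0,0,0, 0,0,0.3,0,0,0, 0,0,0.2,0,0,0, 0,0,0.1,0,0,0, 0,0,0,0,0,0]'
python3 -m jog '[0,0,0.03,0,0,0, 0,0,0.03,0,0,0, 0,0,0.03,0,0,0, 0,0,0.03,0,0,0, 0,0,0.03,0,0,0, 0,0,0.03,0,0,0, 0,0,0,0,0,0, 0,0,0,0,0,0, 0,0,0,0,0,0, 0,0,0,0,0,0]'
```

```text
time: 11.3
tcp_pos: [0.6042, -0.194, 0.0809]
ee_rot: [[-0.999, 0.034, -0.001], [0.034, 0.999, 0.0], [0.001, 0.0, -1.0]]
wrist_force: [-0.4, 0.0, 0.6]
opening: 0.39
finger_force: 40.0
time: 12.3
tcp_pos: [0.6044, -0.1941, 0.0742]
ee_rot: [[-0.999, 0.034, 0.0], [0.034, 0.999, -0.0], [-0.0, -0.0, -1.0]]
wrist_force: [-0.4, -1.1, -1.0]
opening: 0.39
finger_force: 40.0
```

```bash
python3 -m jog '[0.02,0,0.01,0,0,0, 0.02,0,0.01,0,0,0, 0.02,0,0,0,0,0, 0.02,0,0,0,0,0, 0.02,0,0,0,0,0, 0.02,0,0,0,0,0, 0.02,0,0,0,0,0, 0,0,0,0,0,0, 0,0,0,0,0,0, 0,0,0,0,0,0]'
python3 -m jog '[0.01,0,0,0,0,0, 0.01,0,0,0,0,0, 0.01,0,0,0,0,0, 0.01,0,0,0,0,0, 0,0,0,0,0,0, 0,0,0,0,0,0, 0,0,0,0,0,0, 0,0,0,0,0,0, 0,0,0,0,0,0, 0,0,0,0,0,0]'
```

```text
time: 13.3
tcp_pos: [0.6002, -0.194, 0.0737]
ee_rot: [[-0.999, 0.034, 0.003], [0.034, 0.999, -0.0], [-0.003, -0.0, -1.0]]
wrist_force: [4.8, 0.1, -2.7]
opening: 0.392
finger_force: 39.9
time: 14.3
tcp_pos: [0.6001, -0.194, 0.0741]
ee_rot: [[-0.999, 0.034, 0.005], [0.034, 0.999, -0.0], [-0.005, -0.0, -1.0]]
wrist_force: [8.6, 0.2, -2.7]
opening: 0.395
finger_force: 40.0
```

```bash
python3 -m jog '[-0.02,0,0.01,0,0,0, -0.02,0,0.01,0,0,0, -0.02,0,0.01,0,0,0, 0,0,0.01,0,0,0, 0,0,0.01,0,0,0, 0,0,0.01,0,0,0, 0,0,0,0,0,0, 0,0,0,0,0,0, 0,0,0,0,0,0, 0,0,0,0,0,0]'
```

```text
time: 15.3
tcp_pos: [0.6004, -0.194, 0.0725]
ee_rot: [[-0.999, 0.034, 0.002], [0.034, 0.999, -0.0], [-0.002, -0.0, -1.0]]
wrist_force: [1.1, 0.6, 9.9]
opening: 0.392
finger_force: 41.6
```

```bash
python3 -m jog '[0,0,-0.03,0,0,0, 0,0,0,0,0,0, 0,0,0,0,0,0, 0,0,0,0,0,0, 0,0,0,0,0,0, 0,0,0,0,0,0, 0,0,-0.1,0,0,0, 0,0,-0.3,0,0,0, 0,0,-0.5,0,0,0, 0,0,-0.6,0,0,0]' -1 40
python3 plan.py .583 .154 .19 -8.4 10
```

```text
time: 16.3
tcp_pos: [0.5991, -0.1937, 0.133]
ee_rot: [[-0.999, 0.034, -0.001], [0.034, 0.999, 0.0], [0.001, 0.0, -1.0]]
wrist_force: [0.0, 0.1, 0.1]
opening: 0.998
finger_force: 0.0
0.07,0.867,-0.142,0,-0.001,0.08,
0.08,0.867,-0.142,0,-0.001,0.08,
0.09,0.866,-0.142,0,-0.001,0.08,
0.1,0.865,-0.142,0,-0.001,0.08,
0.109,0.863,-0.142,0,-0.001,0.08,
0.119,0.862,-0.142,0,-0.001,0.08,
0.129,0.861,-0.142,0,-0.001,0.08,
0.138,0.859,-0.142,0,-0.001,0.08,
0.148,0.858,-0.142,0,-0.001,0.08,
0.157,0.856,-0.142,0,-0.001,0.08,
max
```

```bash
python3 -m jog '[0.07,0.7,-0.4,0,0,0.08, 0.08,0.87,-0.3,0,0,0.08, 0.09,0.87,-0.2,0,0,0.08, 0.1,0.87,-0.2,0,0,0.08, 0.11,0.87,-0.1,0,0,0.08, 0.12,0.87,-0.1,0,0,0.08, 0.13,0.87,-0.1,0,0,0.08, 0.14,0.87,0,0,0,0.08, 0.15,0.87,0,0,0,0.08, 0.16,0.85,0,0,0,0.08]'
python3 -m jog '[0,0.16,0,0,0,0, 0,0,0,0,0,0, 0,0,0,0,0,0, 0,0,0,0,0,0, 0,0,0,0,0,0, 0,0,0,0,0,0, 0,0,0,0,0,0, 0,0,0,0,0,0, 0,0,0,0,0,0, 0,0,0,0,0,0]'
python3 - <<'E'
from h import *
from station import vision,arm
c=vision.capture("wrist");t=vision.capture("top");q=vision.capture("side");pickle.dump((c,t,q),open("w5.pkl","wb"))
cv2.imwrite("pics/w5.png",np.hstack([crop(c,195,70,110,150,4),crop(q,230,135,90,60,4) if 0 else cv2.resize(crop(q,230,135,90,75,4),(360,300))[:].repeat(1,0) if 0 else np.vstack([crop(q,230,135,90,75,4),crop(t,280,140,90,75,4)])]))
s=arm.sense();print(s["tcp_pos"],s["ee_rot"])
E
```

```text
time: 17.3
tcp_pos: [0.583, 0.1509, 0.1895]
ee_rot: [[-0.989, 0.146, 0.002], [0.146, 0.989, 0.0], [-0.001, 0.001, -1.0]]
wrist_force: [1.0, -0.7, -0.0]
opening: 0.995
finger_force: 0.0
time: 18.3
tcp_pos: [0.5838, 0.1557, 0.1881]
ee_rot: [[-0.989, 0.146, -0.0], [0.146, 0.989, 0.0], [0.0, -0.0, -1.0]]
wrist_force: [0.6, -0.1, -0.0]
opening: 0.997
finger_force: 0.0
[0.58381769 0.15575527 0.18810993] [[-9.89350233e-01  1.45554509e-01  2.12445019e-05]
 [ 1.45554510e-01  9.89350233e-01  2.14754620e-05]
 [-1.78924026e-05  2.43389864e-05 -1.00000000e+00]]
```

View pics/w5.png

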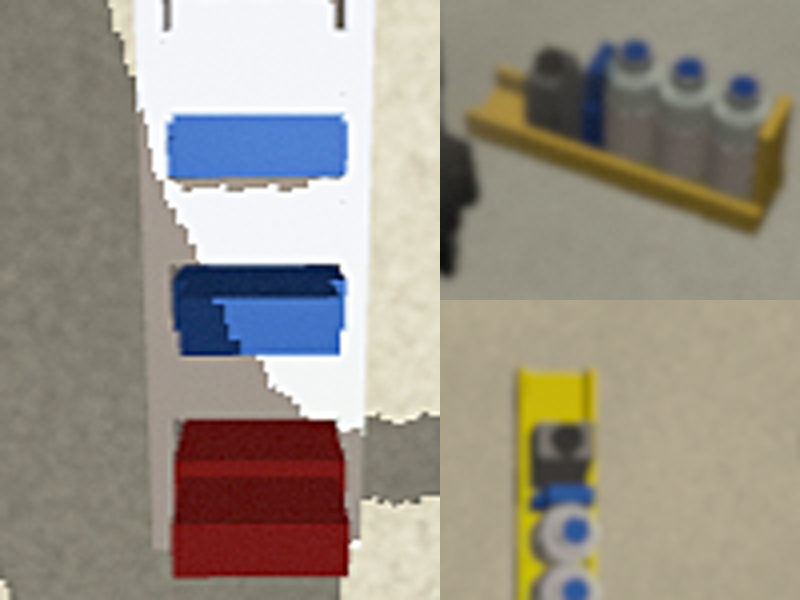

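Plate stands upright against vial 2 in the tray. In the rack, the wedge tab's top face is at rows 522–577, cols 173–348.

Run:
```python
from h import *
np.set_printoptions(precision=4,suppress=True)
c=pickle.load(open("w5.pkl","rb"))[0]
f=lambda x,y,z:at(c,195+(x+.5)/4-.5,70+(y+.5)/4-.5,z)
P=f(260.5,549,.116);print(P,f(260,522,.116),f(260,577,.116),f(173,549,.116),f(348,549,.116))
from station import arm
s=arm.sense();print((s["ee_rot"].T@(np.r_[P[:2],.0835]-s["tcp_pos"]))/.04)
```

```text
[0.5867 0.1565 0.116 ] [0.5806 0.1573 0.116 ] [0.593  0.1555 0.116 ] [0.584 0.138 0.116] [0.5894 0.175  0.116 ]
[-0.068   0.0288  2.6153]
```

```bash
python3 -m jog '[-0.07,0.03,0.3,0,0,0, 0,0,0.4,0,0,0, 0,0,0.4,0,0,0, 0,0,0.4,0,0,0, 0,0,0.4,0,0,0, 0,0,0.4,0,0,0, 0,0,0.2,0,0,0, 0,0,0.1,0,0,0, 0,0,0,0,0,0, 0,0,0,0,0,0]'
python3 -m jog '[0,0,0,0,0,0, 0,0,0,0,0,0, 0,0,0,0,0,0, 0,0,0,0,0,0, 0,0,0,0,0,0, 0,0,0,0,0,0, 0,0,0,0,0,0, 0,0,-0.1,0,0,0, 0,0,-0.2,0,0,0, 0,0,-0.3,0,0,0]' 1 90
```

```text
time: 19.45
tcp_pos: [0.5872, 0.1566, 0.0846]
ee_rot: [[-0.989, 0.146, 0.001], [0.146, 0.989, 0.0], [-0.001, 0.0, -1.0]]
wrist_force: [0.4, 1.0, -0.1]
opening: 1.001
finger_force: 0.0
time: 20.45
tcp_pos: [0.5862, 0.1562, 0.1079]
ee_rot: [[-0.989, 0.146, -0.001], [0.146, 0.989, -0.001], [0.001, -0.001, -1.0]]
wrist_force: [0.3, -1.1, -0.7]
opening: 0.428
finger_force: 90.0
```

```bash
python3 -m jog '[0,0,-0.5,0,0,0, 0,0,-0.5,0,0,0, 0,0,-0.5,0,0,0, 0,0,-0.5,0,0,0, 0,0,-0.5,0,0,0, 0,0,-0.4,0,0,0, 0,0,-0.1,0,0,0, 0,0,0,0,0,0, 0,0,0,0,0,0, 0,0,0,0,0,0]'
python3 plan.py .618 -.1953 .23 -2 10
```

```text
time: 21.45
tcp_pos: [0.586, 0.1563, 0.227]
ee_rot: [[-0.989, 0.146, -0.002], [0.146, 0.989, -0.0], [0.002, -0.001, -1.0]]
wrist_force: [0.2, -0.5, -1.3]
opening: 0.43
finger_force: 90.1
-0.207,-0.858,-0.007,0,-0.001,-0.08,
-0.198,-0.86,-0.007,0,-0.001,-0.08,
-0.188,-0.862,-0.007,0,-0.001,-0.08,
-0.178,-0.864,-0.007,0,-0.001,-0.08,
-0.169,-0.866,-0.007,0,-0.001,-0.08,
-0.159,-0.868,-0.007,0,-0.001,-0.08,
-0.149,-0.87,-0.007,0,-0.001,-0.08,
-0.14,-0.871,-0.007,0,-0.001,-0.08,
-0.13,-0.873,-0.008,0,-0.001,-0.08,
-0.12,-0.874,-0.008,0,-0.001,-0.08,
max
```

```bash
python3 -m jog '[-0.21,-0.86,0,0,0,-0.08, -0.2,-0.86,0,0,0,-0.08, -0.19,-0.86,0,0,0,-0.08, -0.18,-0.86,0,0,0,-0.08, -0.17,-0.87,0,0,0,-0.08, -0.16,-0.87,0,0,0,-0.08, -0.15,-0.87,0,0,0,-0.08, -0.14,-0.87,0,0,0,-0.08, -0.13,-0.87,0,0,0,-0.08, -0.12,-0.87,0,0,0,-0.08]'
python3 -m jog '[0,0,0,0,0,0, 0,0,0,0,0,0, 0,0,0,0,0,0, 0,0,0,0,0,0, 0,0,0,0,0,0, 0,0,0,0,0,0, 0,0,0,0,0,0, 0,0,0,0,0,0, 0,0,0,0,0,0, 0,0,0,0,0,0]'
python3 - <<'E'
from h import *
from station import vision,arm
c=vision.capture("wrist");pickle.dump(c,open("w6.pkl","wb"))
cv2.imwrite("pics/w6.png",crop(c,180,90,150,150,4))
s=arm.sense();np.set_printoptions(precision=4,suppress=True);print(s["tcp_pos"],s["ee_rot"])
E
```

```text
time: 22.45
tcp_pos: [0.6188, -0.1962, 0.2271]
ee_rot: [[-0.999, 0.034, -0.001], [0.034, 0.999, 0.001], [0.001, 0.001, -1.0]]
wrist_force: [1.1, -0.1, -1.0]
opening: 0.431
finger_force: 90.2
time: 23.45
tcp_pos: [0.6193, -0.1949, 0.2281]
ee_rot: [[-0.999, 0.035, 0.0], [0.035, 0.999, -0.0], [-0.0, -0.0, -1.0]]
wrist_force: [0.1, -0.2, -0.4]
opening: 0.433
finger_force: 90.4
[ 0.6193 -0.1949  0.2281] [[-0.9994  0.0345 -0.    ]
 [ 0.0345  0.9994  0.0001]
 [ 0.      0.0001 -1.    ]]
```

View pics/w6.png

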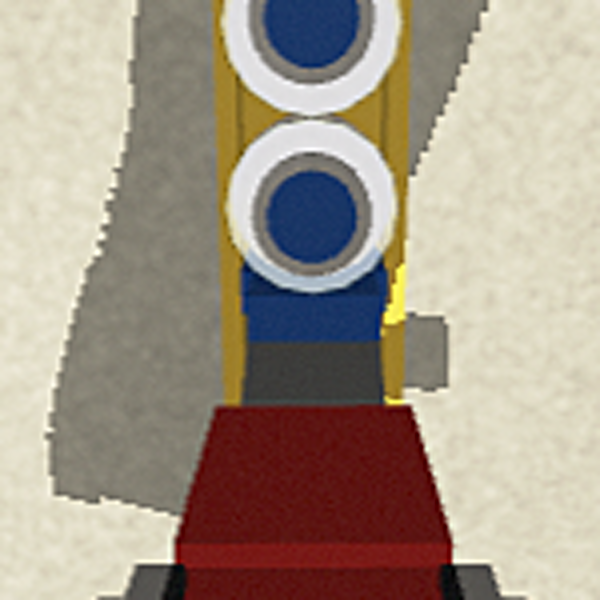

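Row is closed. The plate's tab top is at rows 297–341, cols 247–382, and the wedge foot's near edge at row 406, cols 217–412.

Run:
```python
from h import *
np.set_printoptions(precision=4,suppress=True)
c=pickle.load(open("w6.pkl","rb"))
f=lambda x,y,z:at(c,180+(x+.5)/4-.5,90+(y+.5)/4-.5,z)
print("plate far edge",f(247,341,.104),f(381,341,.104),"near",f(314,297,.104));a,b=f(217,406,.1515),f(412,406,.1515);print("wedge",a,b,np.linalg.norm(a-b),"cap",f(312,217,.123))
```

```text
plate far edge [ 0.6055 -0.2116  0.104 ] [ 0.6067 -0.1774  0.104 ] near [ 0.5947 -0.1941  0.104 ]
wedge [ 0.6086 -0.2154  0.1515] [ 0.61   -0.1737  0.1515] 0.04176063715927741 cap [ 0.5725 -0.1938  0.123 ]
```

```bash
python3 -m jog '[0.04,0,0.2,0,0,0, 0,0,0.4,0,0,0, 0,0,0.4,0,0,0, 0,0,0.4,0,0,0, 0,0,0.4,0,0,0, 0,0,0.3,0,0,0, 0,0,0.2,0,0,0, 0,0,0.15,0,0,0, 0,0,0.1,0,0,0, 0,0,0,0,0,0]'
python3 -m jog '[0.03,0,0.04,0,0,0, 0,0,0.04,0,0,0, 0,0,0.04,0,0,0, 0,0,0.03,0,0,0, 0,0,0.03,0,0,0, 0,0,0.03,0,0,0, 0,0,0,0,0,0, 0,0,0,0,0,0, 0,0,0,0,0,0, 0,0,0,0,0,0]'
```

```text
time: 24.5
tcp_pos: [0.6176, -0.1948, 0.1258]
ee_rot: [[-0.999, 0.035, -0.0], [0.035, 0.999, 0.0], [0.0, 0.0, -1.0]]
wrist_force: [-0.1, 0.5, -1.1]
opening: 0.425
finger_force: 90.4
time: 25.5
tcp_pos: [0.6165, -0.1948, 0.1178]
ee_rot: [[-0.999, 0.034, 0.0], [0.034, 0.999, -0.0], [-0.0, -0.0, -1.0]]
wrist_force: [0.5, 0.0, 0.5]
opening: 0.428
finger_force: 90.4
```

```bash
python3 -m jog '[0,0,0.02,0,0,0, 0,0,0.02,0,0,0, 0,0,0.02,0,0,0, 0,0,0.02,0,0,0, 0,0,0.02,0,0,0, 0,0,0,0,0,0, 0,0,0,0,0,0, 0,0,0,0,0,0, 0,0,0,0,0,0, 0,0,0,0,0,0]'
python3 -m jog '[0,0,0.02,0,0,0, 0,0,0.02,0,0,0, 0,0,0.02,0,0,0, 0,0,0.02,0,0,0, 0,0,0,0,0,0, 0,0,0,0,0,0, 0,0,0,0,0,0, 0,0,0,0,0,0, 0,0,0,0,0,0, 0,0,0,0,0,0]'
```

```text
time: 26.5
tcp_pos: [0.6165, -0.1948, 0.1137]
ee_rot: [[-0.999, 0.034, 0.0], [0.034, 0.999, 0.0], [-0.0, 0.0, -1.0]]
wrist_force: [1.0, 0.3, 0.1]
opening: 0.426
finger_force: 90.4
time: 27.5
tcp_pos: [0.6164, -0.1948, 0.1121]
ee_rot: [[-0.999, 0.035, 0.001], [0.035, 0.999, -0.0], [-0.001, -0.0, -1.0]]
wrist_force: [-5.2, 1.4, 9.9]
opening: 0.424
finger_force: 91.8
```

```bash
python3 -m jog '[0.01,0,0.02,0,0,0, 0.01,0,0.02,0,0,0, 0,0,0.01,0,0,0, 0,0,0.01,0,0,0, 0,0,0,0,0,0, 0,0,0,0,0,0, 0,0,0,0,0,0, 0,0,0,0,0,0, 0,0,0,0,0,0, 0,0,0,0,0,0]'
python3 -m jog '[0,0,0.02,0,0,0, 0,0,0.02,0,0,0, 0,0,0,0,0,0, 0,0,0,0,0,0, 0,0,0,0,0,0, 0,0,0,0,0,0, 0,0,0,0,0,0, 0,0,0,0,0,0, 0,0,0,0,0,0, 0,0,0,0,0,0]'
```

```text
time: 28.5
tcp_pos: [0.6162, -0.1949, 0.1114]
ee_rot: [[-0.999, 0.035, 0.003], [0.035, 0.999, -0.001], [-0.003, -0.001, -1.0]]
wrist_force: [-6.8, 1.5, 19.2]
opening: 0.424
finger_force: 92.6
time: 29.5
tcp_pos: [0.6161, -0.195, 0.1109]
ee_rot: [[-0.999, 0.035, 0.003], [0.035, 0.999, -0.001], [-0.003, -0.001, -1.0]]
wrist_force: [-10.1, 3.4, 26.2]
opening: 0.425
finger_force: 93.7
```

```bash
python3 -m jog '[0.02,-0.01,0.01,0,0,0, 0.02,-0.01,0.01,0,0,0, 0.02,0,0.01,0,0,0, 0.02,0,0,0,0,0, 0,0,0,0,0,0, 0,0,0,0,0,0, 0,0,0,0,0,0, 0,0,0,0,0,0, 0,0,0,0,0,0, 0,0,0,0,0,0]'
python3 -m jog '[0,0,0.01,0,0,0, 0,0,0.01,0,0,0, 0,0,0,0,0,0, 0,0,0,0,0,0, 0,0,0,0,0,0, 0,0,0,0,0,0, 0,0,0,0,0,0, 0,0,0,0,0,0, 0,0,0,0,0,0, 0,0,0,0,0,0]'
```

```text
time: 30.5
tcp_pos: [0.616, -0.1952, 0.1106]
ee_rot: [[-0.999, 0.034, 0.009], [0.034, 0.999, 0.0], [-0.009, 0.0, -1.0]]
wrist_force: [-1.9, 4.2, 25.2]
opening: 0.429
finger_force: 93.2
time: 31.5
tcp_pos: [0.6161, -0.1952, 0.1106]
ee_rot: [[-0.999, 0.034, 0.009], [0.034, 0.999, -0.0], [-0.009, 0.0, -1.0]]
wrist_force: [-4.7, 4.7, 29.1]
opening: 0.428
finger_force: 93.9
```

```bash
python3 -m jog '[0.01,-0.02,0.02,0,0,0, 0,0,0.01,0,0,0, 0,0,0,0,0,0, 0,0,0,0,0,0, 0,0,0,0,0,0, 0,0,0,0,0,0, 0,0,0,0,0,0, 0,0,0,0,0,0, 0,0,0,0,0,0, 0,0,0,0,0,0]'
python3 - <<'E'
from h import *
from station import vision,arm
q=vision.capture("side");t=vision.capture("top");w=vision.capture("wrist")
cv2.imwrite("pics/fin.png",np.hstack([crop(w,180,90,100,150,4),np.vstack([crop(q,230,135,100,75,4),crop(t,160,140,100,75,4) if 0 else crop(q,195,195,100,100,4)[100:400]])]))
s=arm.sense();print(s["wrist_force"],s["tcp_pos"],s["finger_force"],s["time"])
E
```

```text
time: 32.5
tcp_pos: [0.616, -0.1953, 0.1103]
ee_rot: [[-0.999, 0.034, 0.01], [0.034, 0.999, 0.001], [-0.01, 0.001, -1.0]]
wrist_force: [-5.8, 7.6, 35.1]
opening: 0.43
finger_force: 94.7
[-5.70816198  7.0712545  36.08127902] [ 0.61599707 -0.195341    0.11035527] 94.68663096427917 32.65
```

View pics/fin.png

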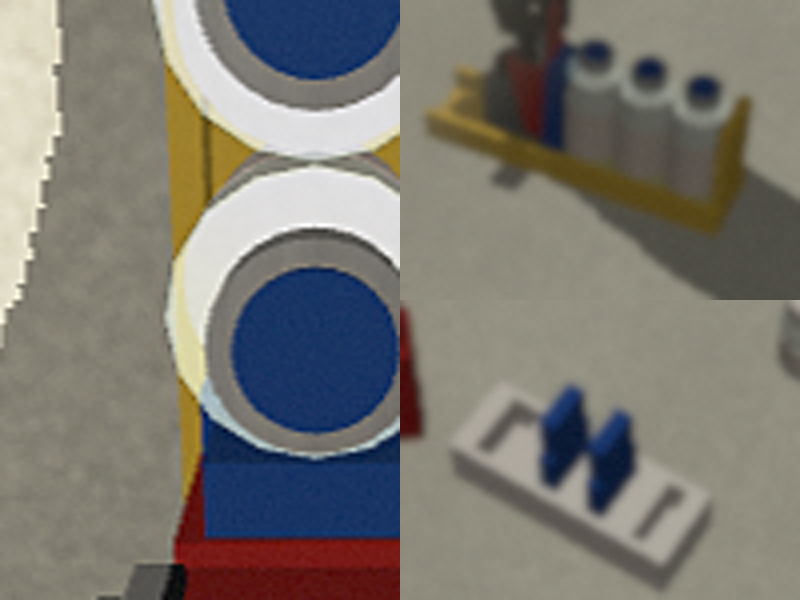

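Vials and plate are upright, the wedge is seated between plate and stop, and two plates remain in the rack. I'll relieve the small sideways load, then hand in.

```bash
python3 -m jog '[0,0.02,0,0,0,0, 0,0.02,0,0,0,0, 0,0.01,0,0,0,0, 0,0,0,0,0,0, 0,0,0,0,0,0, 0,0,0,0,0,0, 0,0,0,0,0,0, 0,0,0,0,0,0, 0,0,0,0,0,0, 0,0,0,0,0,0]'
python3 -c "
from station import arm
s=arm.sense()
print(s['wrist_force'])
if 22<s['wrist_force'][2]<50: print(arm.hand_in())"
```

```text
time: 33.65
tcp_pos: [0.616, -0.1952, 0.1103]
ee_rot: [[-0.999, 0.035, 0.01], [0.035, 0.999, -0.002], [-0.01, -0.002, -1.0]]
wrist_force: [-4.6, 2.5, 33.7]
opening: 0.429
finger_force: 94.4
[-4.62321131  2.50813881 33.69606714]
the job is handed in; nothing more can be done
None
```

Job handed in at 33.7 s: the row is closed up with one spacer plate on the channel floor, and the wedge is pressed tight at about 34 N and still gripped; the hand-in returned no verdict.

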